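# Sort the worktop: spices, utensils, fruit

## Task

Put away the things left lying on the worktop: the two spice jars upright in the wooden caddy, one in each compartment; the peeler and the bottle opener lying flat and lengthways in the white utensil tray, one in each compartment; and the lemon in the small red bowl on the worktop (not the one in the sink). Leave the leaf-patterned mug and the flat tin where they are, and let go of everything.

Things in the scene. Friction and masses are not known exactly. Their poses are not given: they have to be found in the camera images.
- peeler: Loose vegetable peeler with a thick yellow handle and a narrow steel blade, lying flat, 170 x 25 x 18 mm. Origin: underside, middle of its length and width; x runs along it towards the blade, z up. The handle spans x = -85 to +20 mm, is 24 mm wide and 17 mm high at most; grip it across (along its y) at about x = -33 mm.
- opener: Loose bottle opener with a dark blue handle and a flat steel head, lying flat (it rests rolled to one side by up to 0.2 rad), 174 x 41 x 20 mm. Origin: underside, middle of its length and width; x runs along it towards the head, z up. The handle spans x = -87 to +18 mm, is 24 mm wide and 19 mm high at most; the head beyond it is up to 41 mm wide and 5 mm thick. Grip it across the handle (along its y) at about x = -33 mm.
- dark_cap_jar: Loose spice jar with a very dark brown cap, a clear body and a white and orange label, standing upright, round, 41 mm in diameter, 105 mm tall. Origin: centre of its underside; z up. Any yaw.
- gold_cap_jar: Loose spice jar with a gold-yellow cap and a dark blue label, standing upright, nearly round, 42 mm across, 96 mm tall (the cap is the top 20 mm). Origin: centre of its underside; z up. Any yaw.
- lemon: Loose yellow lemon, rigid, lying on its side, 78 mm long (x), 55 mm wide (y), 56 mm high. Origin: underside, below its middle; x along its length.
- utensil_tray: White utensil tray, fixed to the worktop, 208 (x) x 188 (y) mm outside, rim 25 mm high, floor 4 mm thick. One divider along x splits it into two long open compartments, each 200 mm (x) x 88 mm (y) inside, with centres at y = +46 and -46 mm. Origin: centre of its underside, on the worktop; z up.
- spice_caddy: Small open box of reddish-brown wood with one divider, fixed to the worktop, 74 (x) x 143 (y) mm outside, 36 mm high, floor 5 mm thick. The divider makes two square compartments, each 64 x 64 mm inside, with centres at y = +34.5 and -34.5 mm. Origin: centre of its underside, on the worktop; z up.
- fruit_bowl: Red open bowl with a pouring lip, fixed to the worktop, 163 (x) x 181 (y, with its lip towards -y) x 79 mm high. Its mouth and its floor are centred at y = +8 mm; the inside is about 145 mm across at the rim and narrows to about 70 mm at the floor, which is 3 mm thick. Origin: underside, on the worktop, 8 mm from the floor's centre towards the lip; z up.
- mug: Bystander: white mug with small leaf pattern, 92 x 123 x 95 mm, standing behind the work, near the middle. Origin: centre of its underside. Leave it alone.
- flat_tin: Bystander: low round tin with green label and gold lid, 86 mm in diameter, 40 mm high, behind the work at the right. Origin: centre of its underside. Leave it alone.
Things that resemble listed ones, but are neither listed nor needed, are in the scene too. Of the things shaped like the peeler, the yellow one is meant.

How it is judged:
At the end, for the whole second after the job is handed in: Peeler and opener lie in the tray, one per compartment (within 30 mm of its middle lengthways, 40 mm across, tilt < 0.35 rad); jars stand in the caddy, one per compartment (within 18 mm of its middle, tilt < 0.12 rad), all on the floors; lemon in the bowl (within 65 mm). All released, at rest (((x of peeler in the frame of utensil_tray between -0.03 and 0.03 m and y of peeler in the frame of utensil_tray between 0.006 and 0.086 m and z of peeler in the frame of utensil_tray between -0.002 and 0.012 m and x of opener in the frame of utensil_tray between -0.03 and 0.03 m and y of opener in the frame of utensil_tray between -0.086 and -0.006 m and z of opener in the frame of utensil_tray between -0.002 and 0.012 m) or (x of peeler in the frame of utensil_tray between -0.03 and 0.03 m and y of peeler in the frame of utensil_tray between -0.086 and -0.006 m and z of peeler in the frame of utensil_tray between -0.002 and 0.012 m and x of opener in the frame of utensil_tray between -0.03 and 0.03 m and y of opener in the frame of utensil_tray between 0.006 and 0.086 m and z of opener in the frame of utensil_tray between -0.002 and 0.012 m)) and ((x of dark_cap_jar in the frame of spice_caddy between -0.018 and 0.018 m and y of dark_cap_jar in the frame of spice_caddy between 0.0165 and 0.0525 m and z of dark_cap_jar in the frame of spice_caddy between -0.002 and 0.011 m and x of gold_cap_jar in the frame of spice_caddy between -0.018 and 0.018 m and y of gold_cap_jar in the frame of spice_caddy between -0.0525 and -0.0165 m and z of gold_cap_jar in the frame of spice_caddy between -0.002 and 0.011 m) or (x of dark_cap_jar in the frame of spice_caddy between -0.018 and 0.018 m and y of dark_cap_jar in the frame of spice_caddy between -0.0525 and -0.0165 m and z of dark_cap_jar in the frame of spice_caddy between -0.002 and 0.011 m and x of gold_cap_jar in the frame of spice_caddy between -0.018 and 0.018 m and y of gold_cap_jar in the frame of spice_caddy between 0.0165 and 0.0525 m and z of gold_cap_jar in the frame of spice_caddy between -0.002 and 0.011 m)) and angle between each of peeler, opener's own z axis and vertical below 0.35 rad and angle between each of dark_cap_jar, gold_cap_jar's own z axis and vertical below 0.12 rad and horizontal distance between lemon and fruit_bowl below 0.065 m and z of lemon in the frame of fruit_bowl between -0.01 and 0.085 m and linear speed of each of peeler, opener, dark_cap_jar, gold_cap_jar, lemon below 0.02 m/s and contact force between the fingers and peeler below 0.1 N and contact force between the fingers and opener below 0.1 N and contact force between the fingers and dark_cap_jar below 0.1 N and contact force between the fingers and gold_cap_jar below 0.1 N and contact force between the fingers and lemon below 0.1 N); the robot touches nothing.
It fails at once if the mug is pushed more than 25 mm or tipped over (distance of mug from where it was at the start of the episode above 0.025 m or angle between mug's own z axis and vertical above 0.3 rad).
It fails at once if the flat tin is pushed more than 25 mm or tipped over (distance of flat_tin from where it was at the start of the episode above 0.025 m or angle between flat_tin's own z axis and vertical above 0.3 rad).
It also fails if it takes over 144 s, if anything falls off the work surface, if the arm or the gripper's body presses on something with over 40 N, if the wrist force passes 120 N, or if a joint passes its speed limit or range.

## Robot

A 7-joint arm with a two-finger parallel gripper is mounted at the origin on a cart in front of the work surface, level with it; the furniture and walls round the work are solid. World frame = base frame: x ahead of the robot, y to its left, z up, the work surface at z = 0. Lengths are in m, angles in rad, forces in N, time in s.
With the tool pointing down it reaches from about 0.4 to 0.85 m from the base axis. Payload 10.4 kg.
Tool frame: the origin (TCP) lies at the very end of the fingers, on their centre line; the grasp point (between the pads) lies 19 mm behind it (r.pinch_z is the distance from the TCP to the grasp point, in m); z points along the fingers, y is the line along which they close (so a half turn about z gives the same grasp; the last joint's range is limited). The gripper opens to 87 mm and grips with 3 to 60 N. Pads are 19 mm wide; open, the fingers measure 117 mm over their backs; the gripper's body (75 mm by 190 mm) begins 51 mm behind the grasp point.
Start: joints at [1.121, 0.332, -0.065, 1.46, 0.022, 1.35, -0.088], TCP at [0.259, -0.569, 0.223] pointing down, gripper open.
Joint ranges: [-2.6, 2.6], [-0.5, 2.12], [-1.47, 1.34], [0.16, 2.42], [-1.27, 4.41], [0.06, 2.06], [-2.6, 2.6]. Speed limits (rad/s): [2.22, 2.22, 2.79, 2.79, 3.14, 3.14, 3.14].

## Interface

Orientations are given as a unit quaternion [x, y, z, w].
In Python, from bench import sensors, vision, r gives the robot as it stands.
- The arm moves only by the shell command python3 -m crank 'ROWS' [OPENING] [FORCE]. ROWS is JSON, a list of rows, each a list of 2 entries, a list of its own where there are three numbers: the shift along the tool's x, y, z normalised to -1 to 1, where 1 is 3 cm, then the turn about the tool's z normalised to -1 to 1, where 1 is 8 degrees. A call has 1 to 12 rows; each row shifts and turns the commanded pose from where the row before left it, along the tool's axes as they then stand; what a row does not reach is not made up. A row lasts 1/8 s, in which the tool goes at most 62.5 mm and 10.7 degrees, less where a joint would pass 70% of its speed; a pose out of reach is approached as far as the arm can. A call with a number of a shift or a turn outside -1 to 1 is refused whole. A call with a gripper value outside its range is refused whole. OPENING is the opening, from 0 (shut) to 1 (fully open), set as the call begins (- or left out, the last holds). The fingers move at their own pace and stop on an object; FORCE is the grip in N (left out, the last holds). Time passes only in rows, so rows that do not move let the fingers close. It gives the time, the measured TCP pose, the force, the opening and the grip force at its end, in the units of the state.
- sensors.read_state(): the state, without advancing time (a new reading comes with each control period).
- vision.camera(name): name is "scene" or "top" or "wrist"; returns the picture (480x640x3 uint8, red, green, blue); there is no depth.
- vision.camera_model(name): a dict with "vertical_fov" (degrees; the focal length in pixels is half the picture's height over the tangent of half this angle, whatever the lens; pixels are square), "cx", "cy" (the principal point, pixels), "camera_from_world" (4x4, takes a point from world to camera coordinates); the wrist camera has in their place "hand_eye" (4x4, takes a point from camera to tool coordinates, whose origin is the TCP and whose axes are the flange's). Camera axes: x right, y down, z forward; pixel columns grow to the right and rows downward; lengths in m; the calibration is good to about 2 mm. The wrist camera is an equidistant fisheye: a pixel r from the principal point sees the ray r / f radians off the axis. A picture is of the moment at which its call begins: read the wrist's pose just before it. camera_model takes no time and is no camera call.
- r.close_job(): hands the job in; it is judged then, once.
The state is a dict: "time": time; "joint_positions": joint angles; "joint_vel": joint speeds; "joint_torque": joint torques, N m; "ee_pos": TCP position; "eef_rot": TCP orientation; "ft_force": force on the tool from outside, world axes, zero at the start; "torque": the same for the moment, N m; "width": finger opening in m; "grip_force": force on a finger pad.
Only numpy, scipy, OpenCV 4.12 (cv2) and the standard library are available. Lean on these libraries where they do the work, as an engineer would, in place of code of your own. Each camera call takes 0.05 s, during which the arm holds its last target. There are 200 camera calls.

## Working session

There is one attempt and no reset: what is moved stays moved. The work goes in short steps, Python scripts to look and compute and a shell command to move; the robot and the scene stay as the last step left them, time stands still between calls to the robot, and variables do not carry over. Pictures are saved under pics/ and viewed, at most 14 in all, crops included, and the job is handed in when it is done.

```bash
ls; mkdir -p pics; python3 - <<'E'
from bench import sensors, vision, r
import cv2
s=sensors.read_state(); print(s['time'],s['ee_pos'],s['eef_rot'],s['width'])
for n in ['scene','top','wrist']:
    cv2.imwrite(f'pics/{n}0.png',vision.camera(n)[:,:,::-1])
    m=vision.camera_model(n); print(n,m)
E
```

```text
pics
0.0 [ 0.25854671 -0.5685909   0.22173412] [ 9.77316563e-01  2.11782459e-01 -1.89322005e-04 -6.99596861e-04] 0.08681703445741987
scene {'vertical_fov': 46.488520682310494, 'cx': 312.0919731051548, 'cy': 252.809144416766, 'camera_from_world': array([[ 0.52895932, -0.8486399 ,  0.00351439, -0.2507036 ],
       [-0.32428864, -0.20595333, -0.923266  ,  0.22442808],
       [ 0.78424417,  0.48723048, -0.38414522,  1.08036864],
       [ 0.        ,  0.        ,  0.        ,  1.        ]])}
top {'vertical_fov': 50.440733699373034, 'cx': 313.0427214186393, 'cy': 240.3151377434723, 'camera_from_world': array([[-0.00807582, -0.99993346, -0.00823741,  0.0200037 ],
       [-0.99929737,  0.00837164, -0.03653338,  0.49071992],
       [ 0.03659991,  0.00793659, -0.99929848,  1.31399598],
       [ 0.        ,  0.        ,  0.        ,  1.        ]])}
wrist {'vertical_fov': 65.70646984690485, 'cx': 322.36722688496496, 'cy': 241.81264882733063, 'hand_eye': array([[-4.83854462e-04, -9.58900107e-01, -2.83743460e-01,
         7.75034082e-02],
       [ 9.99999875e-01, -4.28497408e-04, -2.57162549e-04,
        -1.05737009e-04],
       [ 1.25009859e-04, -2.83743549e-01,  9.58900194e-01,
        -1.63140821e-01],
       [ 0.00000000e+00,  0.00000000e+00,  0.00000000e+00,
         1.00000000e+00]])}
```

View pics/top0.png

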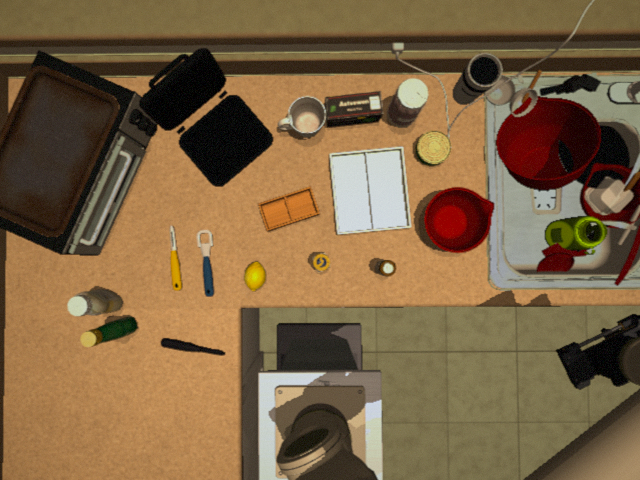

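View pics/scene0.png

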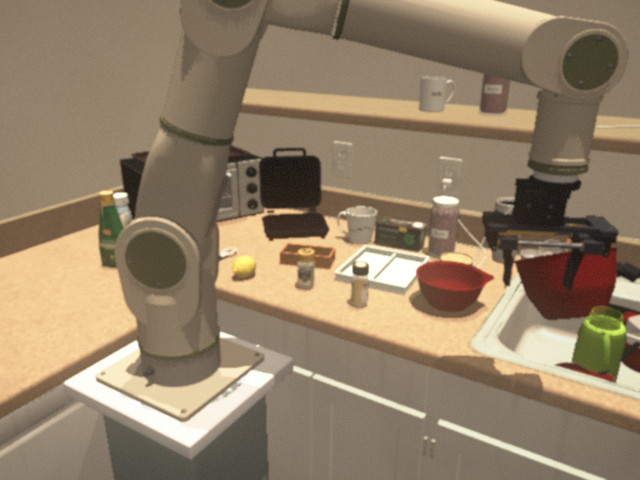

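The top view shows the peeler at (176,258), opener (206,263), lemon (255,275), gold-cap jar (320,262), dark-cap jar (386,268), caddy (289,209), tray (370,190), red bowl (457,219), mug (304,118) and tin (433,148). In the scene view, the arm hides the peeler and most of the opener. The jars are at (306,268) and (360,283), lemon at (243,267), caddy at (307,256), tray at (384,268) and bowl at (452,285).

```bash
cat > h.py <<'E'
import numpy as np, cv2
from bench import sensors, vision, r
from scipy.spatial.transform import Rotation as R
def ray(name,uv,st=None):
    """origin, direction in world for pixels of a fixed camera or the wrist one"""
    m=vision.camera_model(name); f=240/np.tan(np.radians(m['vertical_fov']/2))
    p=(np.atleast_2d(uv)-[m['cx'],m['cy']])/f
    if name=='wrist':
        t=np.linalg.norm(p,axis=1,keepdims=True); d=np.c_[p*np.sinc(t/np.pi),np.cos(t)]
        T=np.eye(4); T[:3,:3]=R.from_quat(st['eef_rot']).as_matrix(); T[:3,3]=st['ee_pos']; T=T@m['hand_eye']
    else:
        d=np.c_[p,np.ones(len(p))]; T=np.linalg.inv(m['camera_from_world'])
    return T[:3,3],d@T[:3,:3].T
def plane(name,uv,z,st=None):
    o,d=ray(name,uv,st); return o+d*((z-o[2])/d[:,2])[:,None]
def meet(a,b):
    """closest point of two rays and their gap"""
    (o1,d1),(o2,d2)=a,b; d1,d2=d1[0],d2[0]
    s=np.linalg.lstsq(np.c_[d1,-d2],o2-o1,rcond=None)[0]; p,q=o1+s[0]*d1,o2+s[1]*d2
    return (p+q)/2,np.linalg.norm(p-q)
def blob(img,lo,hi,roi,k=3):
    """largest HSV blob in roi (x0,y0,x1,y1): its contour in whole-picture pixels"""
    x0,y0,x1,y1=roi; m=cv2.inRange(cv2.cvtColor(img[y0:y1,x0:x1],cv2.COLOR_RGB2HSV),lo,hi)
    if k: m=cv2.morphologyEx(m,cv2.MORPH_CLOSE,np.ones((k,k)))
    c=cv2.findContours(m,cv2.RETR_EXTERNAL,cv2.CHAIN_APPROX_NONE)[0]
    return max(c,key=cv2.contourArea)+[x0,y0] if len(c) else None
def rect(P):
    """min-area rectangle of world points: centre, long, short (m), yaw of the long side"""
    (c,s,a)=cv2.minAreaRect((P[:,:2]*1000).astype(np.float32)); a=np.radians(a)
    if s[0]<s[1]: a+=np.pi/2; s=s[::-1]
    return np.round(c,0),np.round(s,0),round(np.degrees((a+np.pi/2)%np.pi-np.pi/2),1)
def tool(st):
    M=R.from_quat(st['eef_rot']).as_matrix(); return np.degrees(np.arctan2(M[1,0],M[0,0])),M
def go(x,y,yaw=None,z=None):
    """rows wanted from here to TCP x,y,z with tool-x yaw (deg, mod 180): units along the present tool axes"""
    st=sensors.read_state(); a,M=tool(st); p=st['ee_pos']
    d=np.array([x,y,p[2] if z is None else z])-p; u=M.T@d/0.03
    t=0 if yaw is None else (yaw-a+90)%180-90
    print('at',np.round(p,3),'yaw %.1f'%a,'units',np.round(u,2),'turn units (about tool z) %.2f'%(-t/8),'t %.1f'%st['time'])
E
python3 - <<'E'
from h import *
im=vision.camera('top'); sc=vision.camera('scene')
Y=((20,140,90),(32,255,255)); 
def show(n,c,z):
    print(n,cv2.contourArea(c),cv2.boundingRect(c),rect(plane('top',c[:,0,:],z)))
show('peeler',blob(im,*Y,(160,220,190,300)),.01)
show('opener',blob(im,(95,80,30),(125,255,200),(190,225,225,305)),.01)
show('lemon',blob(im,*Y,(235,255,275,297)),.028)
show('gold',blob(im,(15,90,80),(32,255,255),(305,248,335,276)),.096)
show('caddy',blob(im,(5,150,80),(14,255,255),(250,180,325,235)),.036)
show('tray',blob(im,(0,0,120),(180,60,255),(322,140,418,242)),.025)
show('bowl',blob(im,(0,150,50),(8,255,255),(415,180,500,260)),.079)
show('dark',blob(im,(0,0,0),(180,255,70),(370,255,390,280),0),.105)
# two-view heights: centroids / tops
def c(x): 
    m=cv2.moments(x); return [m['m10']/m['m00'],m['m01']/m['m00']]
for n,lh,a,b in [('lemon',Y,(235,255,275,297),(228,248,262,284)),('caddy',((3,150,50),(14,255,255)),(250,180,325,235),(275,240,340,270)),('bowl',((0,150,40),(8,255,255)),(415,180,500,260),(410,250,485,315))]:
    A,B=c(blob(im,*lh,a)),c(blob(sc,*lh,b)); print(n,A,B,meet(ray('top',A),ray('scene',B)))
cv2.imwrite('pics/a.png',np.hstack([cv2.resize(im[225:300,150:400,::-1],None,fx=3,fy=3,interpolation=2)[:225]]))
cv2.imwrite('pics/b.png',cv2.resize(sc[230:320,220:500,::-1],None,fx=2.8,fy=2.8,interpolation=2))
cv2.imwrite('pics/ab.png',np.vstack([cv2.resize(cv2.imread('pics/a.png'),(784,235)),cv2.imread('pics/b.png')]))
E
```

```text
peeler 270.0 (171, 250, 11, 40) (array([418., 375.]), array([102.,  23.]), np.float64(6.4))
opener 216.0 (204, 257, 9, 39) (array([401., 290.]), array([99., 19.]), np.float64(4.4))
lemon 431.0 (244, 261, 22, 30) (array([401., 166.]), array([61., 60.]), np.float64(36.4))
gold 783.0 (305, 248, 30, 28) (array([436.,   0.]), array([70., 65.]), np.float64(89.6))
caddy 1524.0 (258, 187, 62, 44) (array([572.,  78.]), array([144.,  76.]), np.float64(-72.0))
tray 5917.5 (330, 147, 81, 87) (array([ 619., -131.]), array([211., 192.]), np.float64(5.0))
bowl 3443.0 (424, 187, 70, 66) (array([ 536., -338.]), array([163., 161.]), np.float64(76.4))
dark 35.0 (375, 261, 9, 14) (array([ 421., -142.]), array([31., 18.]), np.float64(-5.1))
lemon [254.4814385150812, 275.7985305491106] [243.8320864505403, 268.80964256026596] (array([0.40083339, 0.1666696 , 0.01962708]), np.float64(0.0013401636829811615))Traceback (most recent call last):
  File "<stdin>", line 18, in <module>
  File "<stdin>", line 16, in c
ZeroDivisionError: float division by zero
```

```bash
python3 -m crank '[[[0,0,0],-1],[[0,0,0],-1],[[0,0,0],-1],[[0,0,0],-1],[[0,0,0],-1],[[0,0,0],-1],[[0,0,0],-1],[[0,0,0],-1],[[0,0,0],-1],[[0,0,0],-1],[[0,0,0],-0.5]]' 1; python3 -c "
from h import *
go(0.40,-0.15,108,0.25)"
```

```text
time: 1.62
ee_pos: [0.2586, -0.5689, 0.2224]
eef_rot: [0.583, 0.812, 0.0, -0.0]
ft_force: [-0.3, -0.2, -0.3]
width: 0.0872
grip_force: 0.0
at [ 0.259 -0.569  0.222] yaw 108.6 units [11.72  8.93 -0.92] turn units (about tool z) 0.08 t 1.6
```

```bash
python3 -m crank '[[[1,0.75,-0.1],0],[[1,0.75,-0.1],0],[[1,0.75,-0.1],0],[[1,0.75,-0.1],0],[[1,0.75,-0.1],0],[[1,0.75,-0.1],0],[[1,0.75,-0.1],0],[[1,0.75,-0.1],0],[[1,0.75,-0.1],0],[[1,0.75,0],0],[[1,0.75,0],0],[[0.7,0.7,0],0]]'; python3 - <<'E'
from h import *
st=sensors.read_state(); im=vision.camera('wrist'); cv2.imwrite('pics/w1.png',im[:,:,::-1])
np.savez('w1.npz',im=im,p=st['ee_pos'],q=st['eef_rot'])
go(0.42,-0.15,108,0.25)
E
```

```text
time: 3.12
ee_pos: [0.4026, -0.1495, 0.2497]
eef_rot: [0.584, 0.812, -0.0, 0.0]
ft_force: [0.8, 0.1, 0.0]
width: 0.0871
grip_force: 0.0
at [ 0.404 -0.146  0.25 ] yaw 108.7 units [-0.29  0.46 -0.  ] turn units (about tool z) 0.09 t 3.2
```

View pics/w1.png

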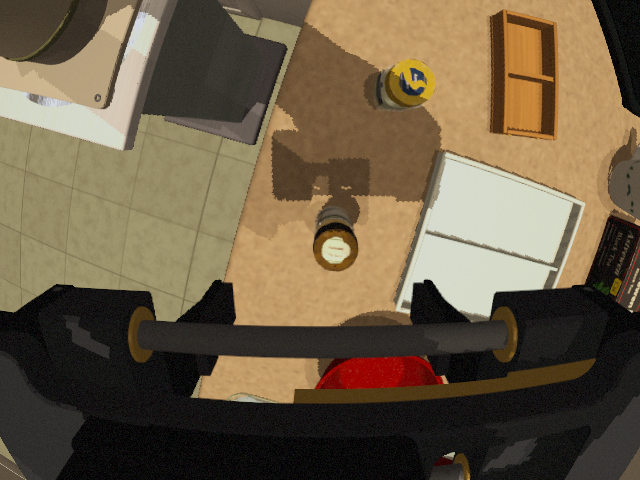

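The wrist view shows the dark cap at (335,247), the gold cap at (411,83), and caddy rim corners at (495,11), (557,22), (556,138) and (492,131). Tray corners are at (443,152), (584,203) and about (398,305), and the bowl is half hidden below. I'll find the caps in the top view and triangulate.

```bash
python3 - <<'E'
from h import *
d=np.load('w1.npz'); st=dict(ee_pos=d['p'],eef_rot=d['q']); W=d['im']; T=cv2.imread('pics/top0.png')[:,:,::-1].copy()
def circ(c): return cv2.minEnclosingCircle(c)
gw=circ(blob(W,(18,160,90),(32,255,255),(375,50,445,115))); gt=circ(blob(T,(20,120,120),(32,255,255),(308,250,334,275)))
dt=circ(blob(T,(0,0,120),(180,90,255),(378,260,398,277))); dw=circ(blob(W,(0,0,120),(40,130,255),(315,232,358,268)))
print(gw,gt,dw,dt)
for n,a,b in [('gold',gt,gw),('dark',dt,dw)]: print(n,meet(ray('top',a[0]),ray('wrist',b[0],st)))
print('dark cap outline on .105',plane('wrist',[[335,247]],.105,st),'gold .096',plane('wrist',[gw[0]],.096,st))
print('caddy',np.round(plane('wrist',[[495,11],[557,22],[556,138],[492,131]],.036,st),3))
print('tray',np.round(plane('wrist',[[443,152],[584,203],[398,305]],.025,st),3))
# height checks: same corners in top
def corners(lo,hi,roi): return cv2.boxPoints(cv2.minAreaRect(blob(T,lo,hi,roi)))
for n,P,C in [('caddy',[[495,11],[557,22],[556,138],[492,131]],corners((5,150,80),(14,255,255),(250,180,325,235))),('tray',[[443,152],[584,203],[398,305]],corners((0,0,120),(180,60,255),(322,140,418,242)))]:
    for p in P:
        print(n,min((meet(ray('top',c),ray('wrist',p,st)) for c in C),key=lambda m:m[1]))
go(0.42,-0.15,108,0.25)
cv2.imwrite('pics/a.png',cv2.resize(T[225:300,150:400,::-1],None,fx=3,fy=3,interpolation=2))
E
```

```text
((411.0, 81.5), 24.438798904418945) ((320.76531982421875, 261.846923828125), 8.342081069946289) ((335.5, 250.5), 14.714038848876953) ((387.8230895996094, 267.5923156738281), 5.390730381011963)
gold (array([ 0.43544717, -0.00321656,  0.08431504]), np.float64(0.0004201390109193846))
dark (array([ 0.41968988, -0.16387008,  0.10960986]), np.float64(0.0020508283829460735))
dark cap outline on .105 [[ 0.41815904 -0.1630975   0.105     ]] gold .096 [[ 0.43354336 -0.00591826  0.096     ]]
caddy [[ 0.508  0.125  0.036]
 [ 0.586  0.157  0.036]
 [ 0.628  0.022  0.036]
 [ 0.546 -0.007  0.036]]
tray [[ 0.504 -0.049  0.025]
 [ 0.713 -0.03   0.025]
 [ 0.523 -0.23   0.025]]
caddy (array([0.5131795 , 0.13506112, 0.01844537]), np.float64(0.0010435412224286972))
caddy (array([0.58619544, 0.15740162, 0.0354391 ]), np.float64(0.0013657007757717171))
caddy (array([0.63011926, 0.0217484 , 0.03321329]), np.float64(0.0013317536828323534))
caddy (array([ 0.55805636, -0.00229509,  0.00934498]), np.float64(0.0014486491382468202))
tray (array([ 0.50638818, -0.04635704,  0.01708177]), np.float64(0.0035503691213647124))
tray (array([ 0.71725498, -0.02803035,  0.0192724 ]), np.float64(0.0035805657241082))
tray (array([ 0.52389991, -0.23453229,  0.01831644]), np.float64(0.004587091243176504))
at [ 0.404 -0.146  0.25 ] yaw 108.7 units [-0.29  0.46 -0.  ] turn units (about tool z) 0.09 t 3.2
```

View pics/a.png

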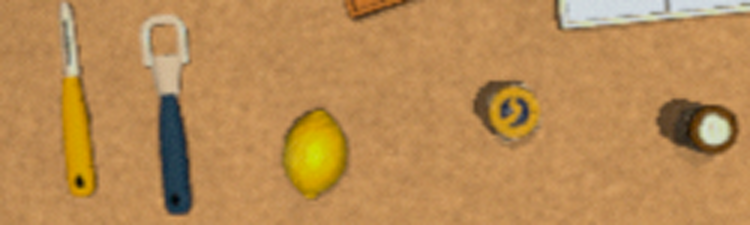

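In the crop, the peeler's blade and the opener's head both point away from the robot, and the lemon's long axis runs roughly along world x. Next, pick the dark-cap jar.

```bash
python3 -m crank '[[[-0.7,0.29,0],0],[[0,0,1],0],[[0,0,1],0],[[0,0,1],0],[[0,0,1],0],[[0,0,1],0],[[0,0,1],0],[[0,0,0.5],0],[[0,0,0],0]]' 1 15; python3 -m crank '[[[0,0,0],0],[[0,0,0],0],[[0,0,0],0],[[0,0,0],0],[[0,0,0],0],[[0,0,0],0]]' 0 20
```

```text
time: 4.3
ee_pos: [0.4168, -0.168, 0.0541]
eef_rot: [0.585, 0.811, -0.0, -0.001]
ft_force: [-0.4, 0.5, -0.9]
width: 0.087
grip_force: 0.0
time: 5.05
ee_pos: [0.4175, -0.1682, 0.0547]
eef_rot: [0.585, 0.811, 0.0, 0.0]
ft_force: [0.4, 0.2, 0.5]
width: 0.0406
grip_force: 20.0
```

```bash
python3 -m crank '[[[0,0,-1],0],[[0,0,-1],0],[[0,0,-1],0],[[0,0,-1],0],[[0,0,0],0],[[0,0,0],0]]'; python3 -c "
from h import *
go(0.581,0.043,108,0.175)"
```

```text
time: 5.8
ee_pos: [0.4167, -0.1681, 0.1736]
eef_rot: [0.585, 0.811, -0.0, -0.001]
ft_force: [-1.3, -0.6, -1.2]
width: 0.0401
grip_force: 20.0
at [ 0.417 -0.168  0.174] yaw 108.4 units [ 4.94  7.42 -0.05] turn units (about tool z) 0.06 t 5.8
```

```bash
python3 -m crank '[[[0.6,0.93,0],0],[[0.6,0.93,0],0],[[0.6,0.93,0],0],[[0.6,0.93,0],0],[[0.6,0.93,0],0],[[0.6,0.93,0],0],[[0.6,0.93,0],0],[[0.6,0.91,0],0],[[0.14,0,0],0],[[0,0,0],0],[[0,0,0],0]]'; python3 - <<'E'
from h import *
st=sensors.read_state(); im=vision.camera('wrist'); cv2.imwrite('pics/w2.png',im[:,:,::-1])
np.savez('w2.npz',im=im,p=st['ee_pos'],q=st['eef_rot'])
go(0.581,0.043,108,0.175)
E
```

```text
time: 7.18
ee_pos: [0.581, 0.0416, 0.1741]
eef_rot: [0.585, 0.811, -0.001, -0.0]
ft_force: [0.1, -0.3, -1.5]
width: 0.0402
grip_force: 20.0
at [0.581 0.042 0.174] yaw 108.4 units [ 0.05  0.01 -0.02] turn units (about tool z) 0.05 t 7.2
```

View pics/w2.png

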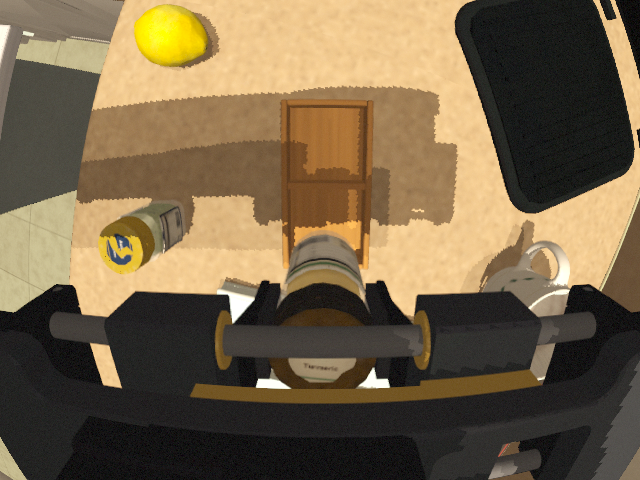

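Over the caddy: far rim corners (282,101) and (373,101), divider at row 182, and the jar's bottom far edge at about (326,236). The gold cap is at (124,246) and the lemon at (170,36).

```bash
python3 - <<'E'
from h import *
d=np.load('w2.npz'); st=dict(ee_pos=d['p'],eef_rot=d['q'])
P=plane('wrist',[[282,101],[373,101],[287,182],[367,182]],.036,st)[:,:2]; print(np.round(P,3))
a,b=P[:2].mean(0),P[2:].mean(0); e=P[1]-P[0]; print('yaw x',np.degrees(np.arctan2(e[1],e[0])),'len',np.linalg.norm(e),'end mid',a,'div mid',b,'half',np.linalg.norm(a-b))
u=(a-b)/np.linalg.norm(a-b); print('comps',b+u*.0345,b-u*.0345)
print('jar bottom far edge',plane('wrist',[[326,236]],.119,st), 'tool x',tool(st)[1][:,0])
print('lemon',plane('wrist',[[170,36]],.03,st),'goldcap',plane('wrist',[[121,248]],.09,st))
go(*(b-u*.0345),108,.06)
E
```

```text
[[0.516 0.132]
 [0.585 0.155]
 [0.54  0.07 ]
 [0.602 0.091]]
yaw x 18.54894191129818 len 0.07265119775627579 end mid [0.55090886 0.14341382] div mid [0.57147818 0.08038632] half 0.06629903402634735
comps [0.56077454 0.11318391] [0.58218183 0.04758873]
jar bottom far edge [[0.57721014 0.0584083  0.119     ]] tool x [-3.15362600e-01  9.48971066e-01 -5.89060419e-04]
lemon [[0.40153237 0.16336988 0.03      ]] goldcap [[ 0.43231592 -0.00794292  0.09      ]]
at [0.581 0.042 0.174] yaw 108.4 units [0.18 0.1  3.81] turn units (about tool z) 0.05 t 7.2
```

```bash
python3 -m crank '[[[0.2,0.0,0],0],[[0,0,0.8],0],[[0,0,0.8],0],[[0,0,0.8],0],[[0,0,0.6],0],[[0,0,0.4],0],[[0,0,0.3],0],[[0,0,0.05],0],[[0,0,0],0],[[0,0,0],0]]'
```

```text
time: 8.48
ee_pos: [0.58, 0.0486, 0.0626]
eef_rot: [0.585, 0.811, 0.0, 0.0]
ft_force: [-0.8, 0.6, -1.6]
width: 0.0404
grip_force: 20.0
```

```bash
python3 -m crank '[[[0,0,0.08],0],[[0,0,0],0],[[0,0,0],0]]'; python3 -m crank '[[[0,0,0],0],[[0,0,0],0],[[0,0,0],0],[[0,0,0],0]]' 0.8; python3 -m crank '[[[0,0,-1],0],[[0,0,-1],0],[[0,0,-1],0],[[0,0,-1],0],[[0,0,-1],0],[[0,0,0],0],[[0,0,0],0]]' 1; python3 - <<'E'
from h import *
go(0.434,-0.006,108,0.21)
E
```

```text
time: 8.85
ee_pos: [0.5798, 0.0486, 0.0598]
eef_rot: [0.585, 0.811, 0.0, 0.0]
ft_force: [0.4, 1.2, -0.2]
width: 0.0401
grip_force: 20.0
time: 9.35
ee_pos: [0.5796, 0.0485, 0.0596]
eef_rot: [0.585, 0.811, -0.0, 0.0]
ft_force: [-0.3, -0.2, -0.1]
width: 0.0672
grip_force: 0.0
time: 10.22
ee_pos: [0.5793, 0.0484, 0.209]
eef_rot: [0.585, 0.811, -0.0, -0.0]
ft_force: [0.5, 0.3, 0.4]
width: 0.0867
grip_force: 0.0
at [0.579 0.048 0.209] yaw 108.5 units [-0.19 -5.17 -0.03] turn units (about tool z) 0.06 t 10.2
```

Now go above the gold jar, descend and grip.

```bash
python3 -m crank '[[[0,-0.9,0],0],[[0,-0.9,0],0],[[0,-0.9,0],0],[[0,-0.9,0],0],[[-0.1,-0.8,0],0],[[-0.1,-0.77,0],0],[[0,0,0],0],[[0,0,0],0]]'; python3 - <<'E'
from h import *
go(0.434,-0.006,108,0.05)
im=vision.camera('top'); 
st=sensors.read_state(); w=vision.camera('wrist')
c=blob(w,(18,160,90),(32,255,255),(200,150,450,330)); print(cv2.minEnclosingCircle(c),plane('wrist',[cv2.minEnclosingCircle(c)[0]],.093,st))
E
```

```text
time: 11.22
ee_pos: [0.4346, -0.0061, 0.2093]
eef_rot: [0.585, 0.811, -0.0, -0.0]
ft_force: [-0.5, 0.6, 0.5]
width: 0.0871
grip_force: 0.0
at [ 0.435 -0.006  0.209] yaw 108.4 units [ 0.01 -0.02  5.31] turn units (about tool z) 0.06 t 11.2
((322.64605712890625, 233.8314666748047), 28.21670150756836) [[ 0.4338435  -0.00411204  0.093     ]]
```

```bash
python3 -m crank '[[[0.07,0,0.8],0],[[0,0,0.9],0],[[0,0,0.9],0],[[0,0,0.9],0],[[0,0,0.9],0],[[0,0,0.7],0],[[0,0,0.2],0],[[0,0,0],0]]'; python3 -m crank '[[[0,0,0],0],[[0,0,0],0],[[0,0,0],0],[[0,0,0],0],[[0,0,0],0],[[0,0,0],0]]' 0 20;  python3 -m crank '[[[0,0,-0.6],0],[[0,0,-1],0],[[0,0,-1],0],[[0,0,-1],0],[[0,0,-1],0],[[0,0,0],0],[[0,0,0],0]]'; python3 -c "
from h import *
go(0.5605,0.112,108,0.19)"
```

```text
time: 12.32
ee_pos: [0.4339, -0.0038, 0.0507]
eef_rot: [0.584, 0.811, 0.0, -0.0]
ft_force: [-0.5, 1.2, 0.4]
width: 0.0873
grip_force: 0.0
time: 13.08
ee_pos: [0.4337, -0.0042, 0.0507]
eef_rot: [0.585, 0.811, 0.0, 0.0]
ft_force: [0.7, 1.3, 0.3]
width: 0.0413
grip_force: 20.0
time: 13.95
ee_pos: [0.4333, -0.0042, 0.1885]
eef_rot: [0.585, 0.811, -0.0, -0.0]
ft_force: [-0.3, 0.3, -1.3]
width: 0.0412
grip_force: 20.0
at [ 0.433 -0.004  0.188] yaw 108.5 units [ 2.33  5.25 -0.05] turn units (about tool z) 0.06 t 13.9
```

```bash
python3 -m crank '[[[0.4,0.9,0],0],[[0.4,0.9,0],0],[[0.4,0.9,0],0],[[0.4,0.9,0],0],[[0.4,0.9,0],0],[[0.33,0.75,0],0],[[0,0,0],0],[[0,0,0],0]]'; python3 - <<'E'
from h import *
st=sensors.read_state(); im=vision.camera('wrist'); cv2.imwrite('pics/w3.png',im[:,:,::-1])
np.savez('w3.npz',im=im,p=st['ee_pos'],q=st['eef_rot'])
go(0.5605,0.112,108,0.055)
E
```

```text
time: 14.95
ee_pos: [0.5602, 0.1116, 0.1877]
eef_rot: [0.584, 0.811, -0.001, -0.001]
ft_force: [0.3, 0.2, -1.7]
width: 0.041
grip_force: 20.0
at [0.56  0.111 0.188] yaw 108.4 units [0.02 0.02 4.44] turn units (about tool z) 0.05 t 15.0
```

View pics/w3.png

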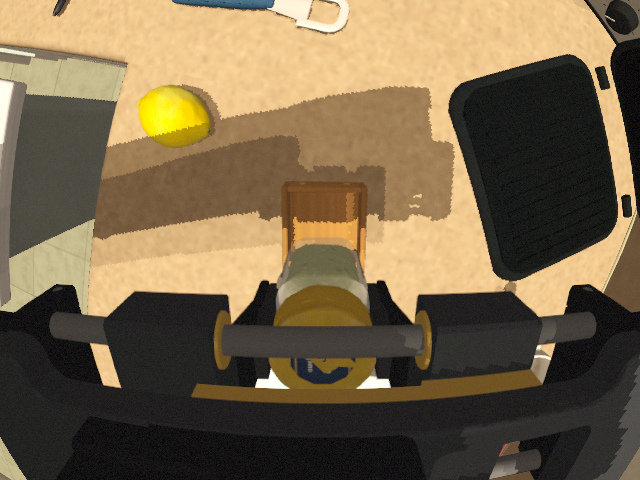

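The rim's far corners are at (283,184) and (367,184), and the jar's bottom far edge is at about (322,243). The jar is centred across the caddy.

```bash
python3 - <<'E'
from h import *
d=np.load('w3.npz'); st=dict(ee_pos=d['p'],eef_rot=d['q']); X=tool(st)[1][:,0]
P=plane('wrist',[[283,184],[367,184]],.036,st); print(P,'comp A',P.mean(0)-X*.037, 'jar',plane('wrist',[[322,243]],.138,st)-X*.021)
E
python3 -m crank '[[[0,0,0.9],0],[[0,0,0.9],0],[[0,0,0.9],0],[[0,0,0.9],0],[[0,0,0.3],0],[[0,0,0],0],[[0,0,0],0]]'
```

```text
[[0.51596673 0.13526962 0.036     ]
 [0.58405952 0.15805595 0.036     ]] comp A [0.56173548 0.11156882 0.03598529] jar [[0.56153935 0.10499325 0.13799165]]
time: 15.88
ee_pos: [0.5616, 0.112, 0.0728]
eef_rot: [0.585, 0.811, 0.001, 0.001]
ft_force: [0.1, -0.5, -1.1]
width: 0.0408
grip_force: 20.0
```

```bash
python3 -m crank '[[[0.05,0,0.3],0],[[0,0,0.2],0],[[0,0,0.06],0],[[0,0,0],0],[[0,0,0],0]]'; python3 -m crank '[[[0,0,0],0],[[0,0,0],0],[[0,0,0],0],[[0,0,0],0]]' 0.8; python3 -m crank '[[[0,0,-1],0],[[0,0,-1],0],[[0,0,-1],0],[[0,0,-1],0],[[0,0,-1],0],[[0,0,0],0],[[0,0,0],0]]'; python3 - <<'E'
from h import *
T=vision.camera('top'); Y=((20,140,90),(32,255,255))
c=blob(T,*Y,(235,255,275,297)); P=plane('top',c[:,0,:],.028)[:,:2]
m=P-P.mean(0); w,v=np.linalg.eigh(m.T@m); print('lemon',P.mean(0),'axis',np.degrees(np.arctan2(v[1,1],v[0,1])))
go(.401,.165,108,.21)
E
```

```text
time: 16.5
ee_pos: [0.5604, 0.1135, 0.0556]
eef_rot: [0.584, 0.811, -0.0, 0.0]
ft_force: [-5.0, -1.6, 10.9]
width: 0.0408
grip_force: 20.0
time: 17.0
ee_pos: [0.5605, 0.1134, 0.0547]
eef_rot: [0.585, 0.811, -0.0, -0.0]
ft_force: [0.2, 0.7, -0.2]
width: 0.0678
grip_force: 0.0
time: 17.88
ee_pos: [0.5602, 0.1131, 0.2042]
eef_rot: [0.585, 0.811, -0.0, -0.0]
ft_force: [0.6, 0.1, 0.0]
width: 0.0696
grip_force: 0.0
lemon [0.3960527  0.17335741] axis -161.217586378163
at [0.56  0.113 0.204] yaw 108.4 units [ 3.32 -4.48 -0.2 ] turn units (about tool z) 0.06 t 17.9
```

```bash
python3 -m crank '[[[0.66,-0.9,0],0],[[0.66,-0.9,0],0],[[0.66,-0.9,0],0],[[0.66,-0.9,0],0],[[0.66,-0.9,0],0],[[0,0,0],0]]' 1; python3 -m crank '[[[0,0,0],-1],[[0,0,0],-1],[[0,0,0],-1],[[0,0,0],-1],[[0,0,0],-1],[[0,0,0],-1],[[0,0,0],-1],[[0,0,0],-1],[[0,0,0],-1],[[0,0,0],0],[[0,0,0],0]]' ; python3 - <<'E'
from h import *
st=sensors.read_state(); w=vision.camera('wrist'); cv2.imwrite('pics/w4.png',w[:,:,::-1])
np.savez('w4.npz',im=w,p=st['ee_pos'],q=st['eef_rot'])
c=blob(w,(20,120,90),(34,255,255),(200,100,450,330)); P=plane('wrist',c[:,0,:],.028,st)[:,:2]
print(cv2.fitEllipse((P*1000).astype(np.float32))); C=cv2.minAreaRect(c); print(C)
print(rect(P)); go(.401,.165,180,.2)
E
```

```text
time: 18.68
ee_pos: [0.3994, 0.1648, 0.2043]
eef_rot: [0.584, 0.812, -0.001, 0.001]
ft_force: [0.8, -0.4, 0.2]
width: 0.0871
grip_force: 0.0
time: 20.05
ee_pos: [0.4012, 0.1643, 0.2045]
eef_rot: [-0.002, 1.0, 0.0, -0.0]
ft_force: [0.4, -1.2, -0.2]
width: 0.0867
grip_force: 0.0
((400.0309143066406, 164.08473205566406), (54.684268951416016, 73.2905502319336), 82.6925277709961)
((322.1922912597656, 217.5384521484375), (66.56402587890625, 65.73197174072266), 56.3099365234375)
(array([400., 164.]), array([64., 62.]), np.float64(32.9))
at [0.401 0.164 0.205] yaw -179.7 units [0.01 0.02 0.15] turn units (about tool z) 0.04 t 20.1
```

View pics/w4.png

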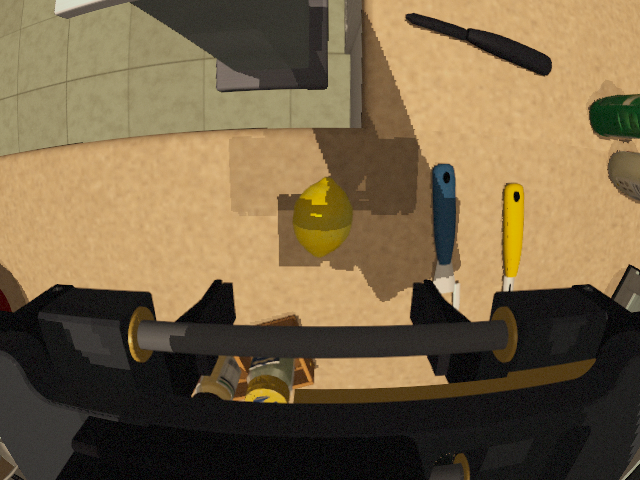

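The lemon sits centred under the fingers at (322,217), with its long axis along tool x. The opener handle is at (445,215) and the peeler handle at (513,230). Next, grip the lemon.

```bash
python3 -m crank '[[[0.03,0,1],0],[[0,0,1],0],[[0,0,1],0],[[0,0,1],0],[[0,0,1],0],[[0,0,0.9],0],[[0,0,0.5],0],[[0,0,0],0]]'; python3 -m crank '[[[0,0,0],0],[[0,0,0],0],[[0,0,0],0],[[0,0,0],0],[[0,0,0],0]]' 0 20;  python3 -m crank '[[[0,0,-0.6],0],[[0,0,-1],0],[[0,0,-1],0],[[0,0,-1],0],[[0,0,-1],0],[[0,0,-1],0],[[0,0,-1],0],[[0,0,0],0],[[0,0,0],0]]'; python3 -c "
from h import *
go(0.536,-0.338,180,0.2)"
```

```text
time: 21.1
ee_pos: [0.3997, 0.1645, 0.0123]
eef_rot: [-0.004, 1.0, 0.0, -0.001]
ft_force: [0.0, 0.1, 1.0]
width: 0.0875
grip_force: 0.0
time: 21.72
ee_pos: [0.4004, 0.1644, 0.013]
eef_rot: [-0.004, 1.0, -0.0, 0.0]
ft_force: [-1.5, -0.4, 3.7]
width: 0.0527
grip_force: 19.8
time: 22.85
ee_pos: [0.3998, 0.1643, 0.2101]
eef_rot: [-0.004, 1.0, -0.0, -0.0]
ft_force: [-0.2, -0.0, -0.9]
width: 0.0528
grip_force: 19.9
at [0.4   0.164 0.21 ] yaw -179.5 units [ -4.41 -16.78   0.34] turn units (about tool z) 0.06 t 22.9
```

```bash
python3 -m crank '[[[-0.27,-1,0],0],[[-0.27,-1,0],0],[[-0.27,-1,0],0],[[-0.27,-1,0],0],[[-0.27,-1,0],0],[[-0.27,-1,0],0],[[-0.27,-1,0],0],[[-0.27,-1,0],0],[[-0.27,-1,0],0],[[-0.27,-1,0],0],[[-0.27,-1,0],0],[[-0.27,-1,0],0]]'; python3 -m crank '[[[-0.27,-1,0],0],[[-0.27,-1,0],0],[[-0.27,-1,0],0],[[-0.27,-1,0],0],[[-0.1,-0.8,0],0],[[0,0,0],0],[[0,0,0],0]]'; python3 - <<'E'
from h import *
st=sensors.read_state(); w=vision.camera('wrist'); cv2.imwrite('pics/w5.png',w[:,:,::-1])
np.savez('w5.npz',im=w,p=st['ee_pos'],q=st['eef_rot'])
print(st['joint_positions']); go(.536,-.338,180,.2)
E
```

```text
time: 24.35
ee_pos: [0.4998, -0.1954, 0.2092]
eef_rot: [-0.004, 1.0, 0.001, -0.001]
ft_force: [-0.2, -1.0, 0.8]
width: 0.0527
grip_force: 19.9
time: 25.22
ee_pos: [0.5367, -0.3371, 0.2097]
eef_rot: [-0.004, 1.0, 0.001, -0.001]
ft_force: [0.0, -0.3, -1.3]
width: 0.0526
grip_force: 19.9
[ 0.89507867  0.41180125 -0.54173701  1.428925    0.21155919  1.36096899
  1.92574754]
at [ 0.537 -0.337  0.21 ] yaw -179.5 units [ 0.03 -0.04  0.34] turn units (about tool z) 0.07 t 25.3
```

View pics/w5.png

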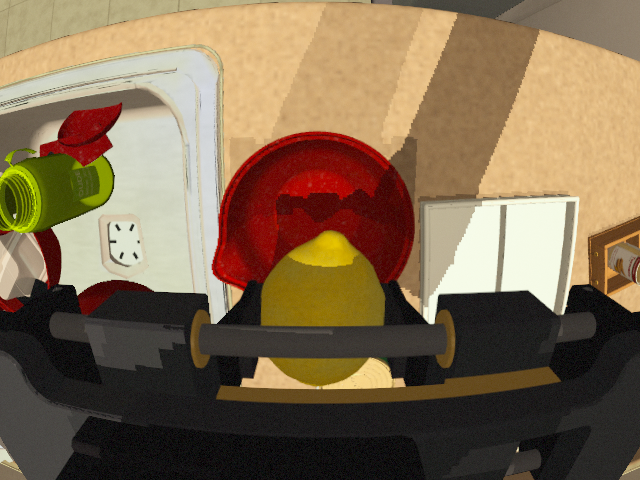

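Below is the bowl: near rim at (322,132), right rim (414,222), left rim about (225,222), lip at (215,270). The lemon is still held.

```bash
python3 - <<'E'
from h import *
d=np.load('w5.npz'); st=dict(ee_pos=d['p'],eef_rot=d['q'])
P=plane('wrist',[[322,132],[414,222],[225,222],[215,270]],.079,st); print(np.round(P,3))
# height check: right rim and near rim seen in top (left edge is +y)
T=cv2.imread('pics/top0.png')[:,:,::-1].copy(); c=blob(T,(0,150,50),(8,255,255),(415,180,500,260))[:,0]
l=c[c[:,0].argmin()]; b=c[c[:,1].argmax()]
print(l,b,meet(ray('top',l),ray('wrist',[414,222],st)),meet(ray('top',b),ray('wrist',[322,132],st)))
E
```

```text
[[ 0.456 -0.338  0.079]
 [ 0.527 -0.261  0.079]
 [ 0.529 -0.418  0.079]
 [ 0.571 -0.43   0.079]]
[424 215] [452 252] (array([ 0.54084403, -0.25873244,  0.06059629]), np.float64(0.018879857827373062)) (array([ 0.45635881, -0.33788205,  0.03055687]), np.float64(0.00197491539339788))
```

```bash
python3 -m crank '[[[0,0.05,0.9],0],[[0,0,0.9],0],[[0,0,0.9],0],[[0,0,0.9],0],[[0,0,0.9],0],[[0,0,0.6],0],[[0,0,0],0],[[0,0,0],0]]'; python3 -m crank '[[[0,0,0],0],[[0,0,0],0],[[0,0,0],0],[[0,0,0],0]]' 0.74; python3 -m crank '[[[0,0,-1],0],[[0,0,-1],0],[[0,0,-1],0],[[0,0,-1],0],[[0,0,-1],0],[[0,0,0],0],[[0,0,0],0]]'; python3 - <<'E'
from h import *
T=vision.camera('top'); cv2.imwrite('pics/t1.png',cv2.resize(T[80:320,150:520,::-1],None,fx=2,fy=2))
go(.418-.0,.375,None,.2)
E
```

```text
time: 26.28
ee_pos: [0.5374, -0.337, 0.059]
eef_rot: [-0.004, 1.0, -0.0, 0.001]
ft_force: [0.6, -0.7, -0.6]
width: 0.0529
grip_force: 19.9
time: 26.78
ee_pos: [0.5368, -0.337, 0.058]
eef_rot: [-0.004, 1.0, -0.0, 0.0]
ft_force: [-0.2, -0.3, -0.4]
width: 0.0638
grip_force: 0.0
time: 27.65
ee_pos: [0.5365, -0.3368, 0.2072]
eef_rot: [-0.004, 1.0, 0.0, -0.0]
ft_force: [0.6, -1.8, -1.1]
width: 0.0645
grip_force: 0.0
at [ 0.536 -0.337  0.207] yaw -179.5 units [ 3.75 23.76  0.25] turn units (about tool z) 0.00 t 27.7
```

View pics/t1.png

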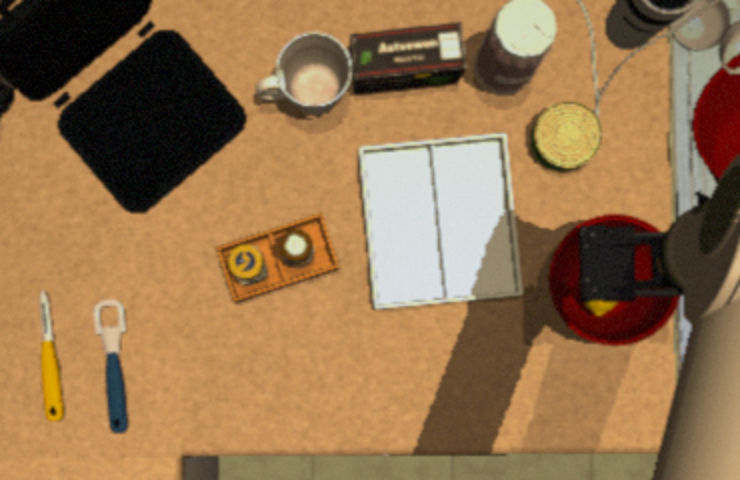

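Both jars stand in the caddy at (246,263) and (293,247) of the crop, and the lemon's yellow shows in the bowl at (600,308). The opener comes next.

```bash
python3 -m crank '[[[0.2,0.95,0],0],[[0.2,0.95,0],0],[[0.2,0.95,0],0],[[0.2,0.95,0],0],[[0.2,0.95,0],0],[[0.2,0.95,0],0],[[0.2,0.95,0],0],[[0.2,0.95,0],0],[[0.2,0.95,0],0],[[0.2,0.95,0],0],[[0.2,0.95,0],0],[[0.2,0.95,0],0]]' 0.6; python3 -m crank '[[[0.2,0.95,0],0],[[0.2,0.95,0],0],[[0.2,0.95,0],0],[[0.2,0.95,0],0],[[0.2,0.95,0],0],[[0.2,0.95,0],0],[[0.2,0.95,0],0],[[0.2,0.95,0],0],[[0.2,0.95,0],0],[[0.5,0.95,0],0],[[0,0,0],0],[[0,0,0],0]]'; python3 - <<'E'
from h import *
st=sensors.read_state(); w=vision.camera('wrist'); cv2.imwrite('pics/w6.png',w[:,:,::-1])
np.savez('w6.npz',im=w,p=st['ee_pos'],q=st['eef_rot'])
c=blob(w,(95,80,20),(125,255,220),(200,100,460,330)); P=plane('wrist',c[:,0,:],.012,st)
print('opener handle',cv2.boundingRect(c),rect(P)); c2=blob(w,(20,140,90),(34,255,255),(330,100,500,330)); P=plane('wrist',c2[:,0,:],.012,st); print('peeler',cv2.boundingRect(c2),rect(P)); go(.401,.29,184.4-180,.2)
T=vision.camera('top'); print(rect(plane('top',blob(T,(0,0,120),(180,60,255),(322,140,418,242))[:,0],.025)))
E
```

```text
time: 29.2
ee_pos: [0.4614, 0.0061, 0.2077]
eef_rot: [-0.004, 1.0, -0.0, -0.0]
ft_force: [-0.0, -0.3, 0.3]
width: 0.0524
grip_force: 0.0
time: 30.7
ee_pos: [0.3907, 0.2886, 0.2076]
eef_rot: [-0.004, 1.0, -0.0, 0.0]
ft_force: [-0.4, 0.2, 0.7]
width: 0.0524
grip_force: 0.0
opener handle (309, 171, 27, 102) (array([399., 289.]), array([104.,  23.]), np.float64(5.1))
peeler (391, 188, 26, 100) (array([415., 372.]), array([107.,  24.]), np.float64(6.1))
at [0.391 0.288 0.208] yaw -179.6 units [-0.33  0.06  0.25] turn units (about tool z) -0.50 t 30.8
(array([ 619., -131.]), array([211., 192.]), np.float64(5.0))
```

View pics/w6.png

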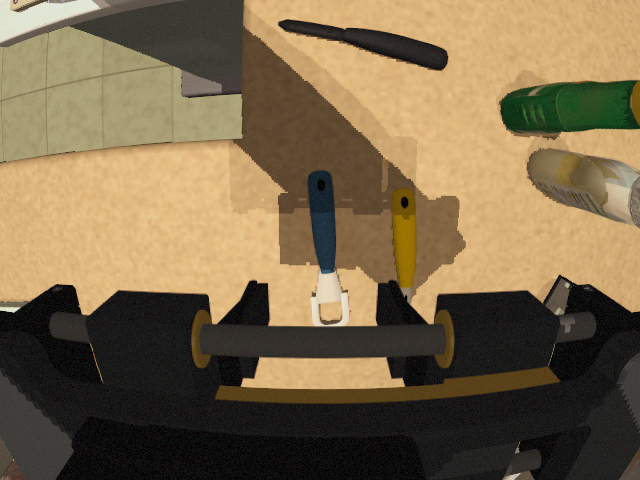

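The opener handle is under the tool at (322,222), yaw about 5°, with its head towards the bottom of the picture. The peeler handle is at (404,238).

```bash
python3 -m crank '[[[-0.28,0.03,0.5],-0.65],[[0,0,1],0],[[0,0,1],0],[[0,0,1],0],[[0,0,1],0],[[0,0,0.9],0],[[0,0,0.7],0],[[0,0,0.4],0],[[0,0,0.25],0],[[0,0,0],0],[[0,0,0],0]]' 0.55; python3 -c "
from h import *
go(.399,.289,5,.005)"
```

```text
time: 32.17
ee_pos: [0.3996, 0.2902, 0.0059]
eef_rot: [-0.049, 0.999, 0.0, 0.0]
ft_force: [-0.0, 0.0, 0.7]
width: 0.0478
grip_force: 0.0
at [0.4   0.29  0.006] yaw -174.3 units [ 0.02 -0.04  0.03] turn units (about tool z) 0.08 t 32.2
```

```bash
python3 -m crank '[[[0,0,0],0],[[0,0,0],0],[[0,0,0],0],[[0,0,0],0],[[0,0,0],0]]' 0 25;  python3 -m crank '[[[0,0,-0.3],0],[[0,0,-0.7],0],[[0,0,-1],0],[[0,0,-1],0],[[0,0,-1],0],[[0,0,-1],0],[[0,0,-1],0],[[0,0,0],0],[[0,0,0],0]]'; python3 -c "
from h import *
go(0.590,-0.180,5,0.18)"
```

```text
time: 32.8
ee_pos: [0.3993, 0.2899, 0.0054]
eef_rot: [-0.049, 0.999, -0.0, 0.0]
ft_force: [0.1, -0.7, 1.7]
width: 0.0226
grip_force: 24.9
time: 33.92
ee_pos: [0.3989, 0.2897, 0.1853]
eef_rot: [-0.049, 0.999, -0.0, 0.0]
ft_force: [-0.0, -0.1, -2.5]
width: 0.0228
grip_force: 25.0
at [0.399 0.29  0.185] yaw -174.3 units [ -4.79 -16.21   0.19] turn units (about tool z) 0.08 t 33.9
```

```bash
python3 -m crank '[[[-0.28,-0.95,0],0],[[-0.28,-0.95,0],0],[[-0.28,-0.95,0],0],[[-0.28,-0.95,0],0],[[-0.28,-0.95,0],0],[[-0.28,-0.95,0],0],[[-0.28,-0.95,0],0],[[-0.28,-0.95,0],0],[[-0.28,-0.95,0],0],[[-0.28,-0.95,0],0],[[-0.28,-0.95,0],0],[[-0.28,-0.95,0],0]]'; python3 -m crank '[[[-0.28,-0.95,0],0],[[-0.28,-0.95,0],0],[[-0.28,-0.95,0],0],[[-0.28,-0.95,0],0],[[-0.28,-0.95,0],0],[[0,0,0],0],[[0,0,0],0]]'; python3 - <<'E'
from h import *
st=sensors.read_state(); w=vision.camera('wrist'); cv2.imwrite('pics/w7.png',w[:,:,::-1])
np.savez('w7.npz',im=w,p=st['ee_pos'],q=st['eef_rot'])
go(0.590,-0.180,5,0.02)
E
```

```text
time: 35.42
ee_pos: [0.5328, -0.0412, 0.1842]
eef_rot: [-0.05, 0.999, 0.0, -0.001]
ft_force: [-0.3, -0.0, -0.3]
width: 0.0224
grip_force: 25.0
time: 36.3
ee_pos: [0.5889, -0.1773, 0.1848]
eef_rot: [-0.05, 0.999, 0.001, -0.0]
ft_force: [-0.0, 0.3, -0.1]
width: 0.0221
grip_force: 25.0
at [ 0.589 -0.177  0.185] yaw -174.3 units [-0.03 -0.11  5.5 ] turn units (about tool z) 0.09 t 36.4
```

View pics/w7.png

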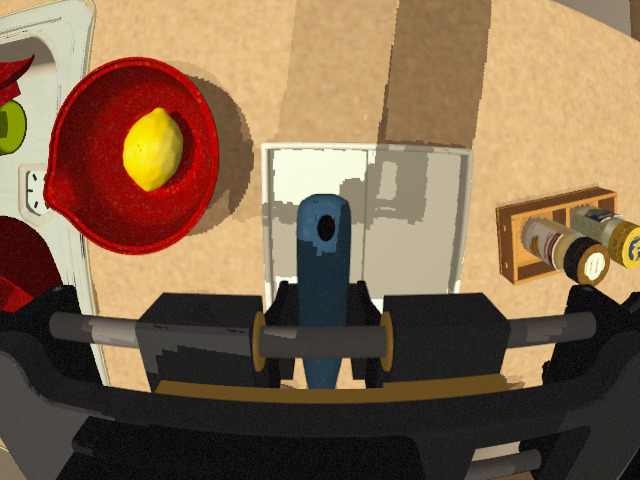

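The lemon rests in the bowl at (153,150). The tray's near rim corners are at (263,145) and (471,151), the divider at (366,148), and the opener hangs straight.

```bash
python3 - <<'E'
from h import *
d=np.load('w7.npz'); st=dict(ee_pos=d['p'],eef_rot=d['q'])
P=plane('wrist',[[263,145],[471,151],[366,148]],.025,st); print(np.round(P,3)); X=-tool(st)[1][:,0]
m=(P[0]+P[1])/2; e=P[1]-P[0]; print(np.linalg.norm(e),np.degrees(np.arctan2(-e[0],e[1])))
e/=np.linalg.norm(e); u=np.array([e[1],-e[0],0]); C=m+u*.104; print('centre',C,'grip -y',C-e*.046-u*.033,'grip +y',C+e*.046-u*.033)
g=(C-e*.046-u*.033); go(g[0],g[1],5,.012)
E
```

```text
[[ 0.524 -0.235  0.025]
 [ 0.507 -0.05   0.025]
 [ 0.518 -0.146  0.025]]
0.1864924261295535 5.214393399018409
centre [ 0.61887269 -0.13307539  0.025     ] grip -y [ 0.59018987 -0.18188416  0.025     ] grip +y [ 0.58182865 -0.09026489  0.025     ]
at [ 0.589 -0.177  0.185] yaw -174.3 units [-0.03 -0.17  5.77] turn units (about tool z) 0.09 t 36.4
```

```bash
python3 -m crank '[[[0,-0.15,0.9],0],[[0,0,0.9],0],[[0,0,0.9],0],[[0,0,0.9],0],[[0,0,0.9],0],[[0,0,0.6],0],[[0,0,0.4],0],[[0,0,0.2],0],[[0,0,0.05],0],[[0,0,0],0],[[0,0,0],0]]'; python3 -m crank '[[[0,0,0],0],[[0,0,0],0],[[0,0,0],0],[[0,0,0],0]]' 0.48; python3 -m crank '[[[0,0,-0.5],0],[[0,0,-1],0],[[0,0,-1],0],[[0,0,-1],0],[[0,0,-1],0],[[0,0,-1],0],[[0,0,-1],0],[[0,0,0],0],[[0,0,0],0]]'; python3 -c "
from h import *
go(0.415,0.372,6.1,0.2)"
```

```text
time: 37.72
ee_pos: [0.5898, -0.1828, 0.0134]
eef_rot: [-0.049, 0.999, -0.0, 0.0]
ft_force: [-0.0, -0.8, -0.5]
width: 0.0223
grip_force: 25.0
time: 38.22
ee_pos: [0.5895, -0.1827, 0.0129]
eef_rot: [-0.049, 0.999, -0.0, 0.0]
ft_force: [0.8, -0.2, -0.6]
width: 0.0413
grip_force: 0.0
time: 39.35
ee_pos: [0.5893, -0.1825, 0.2079]
eef_rot: [-0.049, 0.999, -0.0, -0.0]
ft_force: [-0.5, 0.2, -0.5]
width: 0.0419
grip_force: 0.0
at [ 0.589 -0.183  0.208] yaw -174.3 units [ 3.95 18.97  0.26] turn units (about tool z) -0.05 t 39.4
```

Now the peeler.

```bash
python3 -m crank '[[[0.2,0.95,0],0],[[0.2,0.95,0],0],[[0.2,0.95,0],0],[[0.2,0.95,0],0],[[0.2,0.95,0],0],[[0.2,0.95,0],0],[[0.2,0.95,0],0],[[0.2,0.95,0],0],[[0.2,0.95,0],0],[[0.2,0.95,0],0],[[0.2,0.95,0],0],[[0.2,0.95,0],0]]' 0.55; python3 -m crank '[[[0.2,0.95,0],0],[[0.2,0.95,0],0],[[0.2,0.95,0],0],[[0.2,0.95,0],0],[[0.2,0.95,0],0],[[0.2,0.95,0],0],[[0.2,0.95,0],0],[[0.15,0.9,0],0],[[0,0,0],0],[[0,0,0],0]]'; python3 - <<'E'
from h import *
st=sensors.read_state(); w=vision.camera('wrist')
c2=blob(w,(20,140,60),(34,255,255),(250,100,420,330)); P=plane('wrist',c2[:,0,:],.012,st); p=rect(P); print('peeler',cv2.boundingRect(c2),p); go(*(p[0]/1000),p[2],.005)
T=vision.camera('top'); cv2.imwrite('pics/t2.png',cv2.resize(T[80:320,150:520,::-1],None,fx=2,fy=2))
E
```

```text
time: 40.85
ee_pos: [0.4832, 0.1517, 0.2075]
eef_rot: [-0.049, 0.999, -0.0, -0.0]
ft_force: [-0.1, 0.6, -0.5]
width: 0.0479
grip_force: 0.0
time: 42.1
ee_pos: [0.4155, 0.3708, 0.2074]
eef_rot: [-0.049, 0.999, -0.0, -0.0]
ft_force: [0.6, -0.6, 0.9]
width: 0.0479
grip_force: 0.0
peeler (313, 162, 25, 104) (array([415., 373.]), array([105.,  24.]), np.float64(5.3))
at [0.416 0.37  0.208] yaw -174.4 units [0.02 0.09 6.75] turn units (about tool z) 0.04 t 42.1
```

View pics/t2.png

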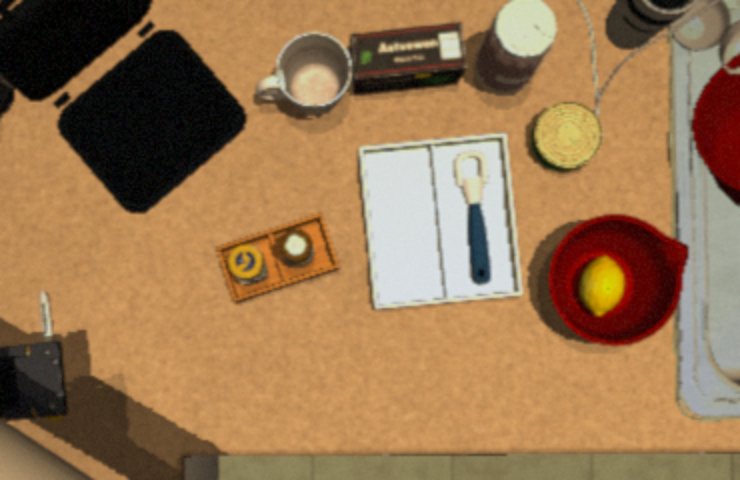

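The opener lies lengthways in the right tray compartment at (475,218), the lemon is in the bowl at (603,285), and both jars are in the caddy.

```bash
python3 -m crank '[[[0,0.09,0.7],0],[[0,0,1],0],[[0,0,1],0],[[0,0,1],0],[[0,0,1],0],[[0,0,0.9],0],[[0,0,0.6],0],[[0,0,0.4],0],[[0,0,0.17],0],[[0,0,0],0],[[0,0,0],0]]' ; python3 -m crank '[[[0,0,0],0],[[0,0,0],0],[[0,0,0],0],[[0,0,0],0],[[0,0,0],0]]' 0 25;  python3 -m crank '[[[0,0,-0.3],0],[[0,0,-0.7],0],[[0,0,-1],0],[[0,0,-1],0],[[0,0,-1],0],[[0,0,-1],0],[[0,0,-1],0],[[0,0,0],0],[[0,0,0],0]]'; python3 -c "
from h import *
go(0.582,-0.0895,5,0.18)"
```

```text
time: 43.58
ee_pos: [0.4156, 0.3745, 0.0054]
eef_rot: [-0.049, 0.999, 0.0, 0.0]
ft_force: [0.6, -0.3, -0.5]
width: 0.0479
grip_force: 0.0
time: 44.2
ee_pos: [0.4154, 0.374, 0.0048]
eef_rot: [-0.049, 0.999, -0.0, 0.0]
ft_force: [-0.7, -1.3, 1.0]
width: 0.0226
grip_force: 25.0
time: 45.32
ee_pos: [0.4151, 0.3739, 0.1849]
eef_rot: [-0.049, 0.999, -0.0, 0.0]
ft_force: [-0.1, -0.5, -1.9]
width: 0.022
grip_force: 25.0
at [0.415 0.374 0.185] yaw -174.3 units [ -4.01 -15.92   0.17] turn units (about tool z) 0.08 t 45.3
```

```bash
python3 -m crank '[[[-0.25,-0.95,0],0],[[-0.25,-0.95,0],0],[[-0.25,-0.95,0],0],[[-0.25,-0.95,0],0],[[-0.25,-0.95,0],0],[[-0.25,-0.95,0],0],[[-0.25,-0.95,0],0],[[-0.25,-0.95,0],0],[[-0.25,-0.95,0],0],[[-0.25,-0.95,0],0],[[-0.25,-0.95,0],0],[[-0.25,-0.95,0],0]]'; python3 -m crank '[[[-0.25,-0.95,0],0],[[-0.25,-0.95,0],0],[[-0.25,-0.95,0],0],[[-0.25,-0.95,0],0],[[0,-0.72,0],0],[[0,0,0],0],[[0,0,0],0]]'; python3 -c "
from h import *
go(0.582,-0.0895,5,0.011)"
```

```text
time: 46.82
ee_pos: [0.5382, 0.0417, 0.1839]
eef_rot: [-0.049, 0.999, 0.0, -0.001]
ft_force: [-0.6, 0.3, -0.5]
width: 0.0225
grip_force: 25.0
time: 47.7
ee_pos: [0.5814, -0.0881, 0.1847]
eef_rot: [-0.05, 0.999, 0.0, -0.0]
ft_force: [0.4, 1.2, -0.8]
width: 0.0223
grip_force: 25.0
at [ 0.581 -0.088  0.185] yaw -174.3 units [-0.02 -0.05  5.79] turn units (about tool z) 0.09 t 47.7
```

```bash
python3 -m crank '[[[0,-0.2,0.9],0],[[0,0,0.9],0],[[0,0,0.9],0],[[0,0,0.9],0],[[0,0,0.9],0],[[0,0,0.6],0],[[0,0,0.4],0],[[0,0,0.2],0],[[0,0,0.06],0],[[0,0,0],0],[[0,0,0],0]]'; python3 -m crank '[[[0,0,0],0],[[0,0,0],0],[[0,0,0],0],[[0,0,0],0]]' 0.45; python3 -m crank '[[[0,0,-0.5],0],[[0,0,-1],0],[[0,0,-1],0],[[0,0,-1],0],[[0,0,-1],0],[[0,0,-1],0],[[0,0,-1],0],[[0,0,0],0],[[0,0,0],0]]';  python3 -m crank '[[[0.5,1,0],0],[[0.5,1,0],0],[[0.5,1,0],0],[[0.5,1,0],0],[[0.5,1,0],0],[[0.5,1,0],0],[[0.5,1,0],0],[[0.5,1,0],0],[[0.5,1,0],0],[[0,1,0],0],[[0,0,0],0],[[0,0,0],0]]'; python3 - <<'E'
from h import *
T=vision.camera('top'); cv2.imwrite('pics/t3.png',cv2.resize(T[80:320,150:520,::-1],None,fx=2,fy=2))
S=vision.camera('scene'); cv2.imwrite('pics/s3.png',cv2.resize(S[180:330,210:510,::-1],None,fx=2.6,fy=2.6))
E
```

```text
time: 49.08
ee_pos: [0.5827, -0.0954, 0.0125]
eef_rot: [-0.049, 0.999, -0.0, 0.0]
ft_force: [-0.3, -0.2, -1.3]
width: 0.0224
grip_force: 25.0
time: 49.58
ee_pos: [0.5824, -0.0953, 0.012]
eef_rot: [-0.049, 0.999, -0.0, 0.0]
ft_force: [-0.2, -0.5, 0.2]
width: 0.0386
grip_force: 0.0
time: 50.7
ee_pos: [0.5821, -0.0952, 0.207]
eef_rot: [-0.049, 0.999, -0.0, -0.0]
ft_force: [-0.0, -0.1, 0.4]
width: 0.039
grip_force: 0.0
time: 52.2
ee_pos: [0.4183, 0.1891, 0.2064]
eef_rot: [-0.049, 0.999, -0.0, -0.001]
ft_force: [0.4, -0.8, 0.6]
width: 0.0395
grip_force: 0.0
```

View pics/t3.png

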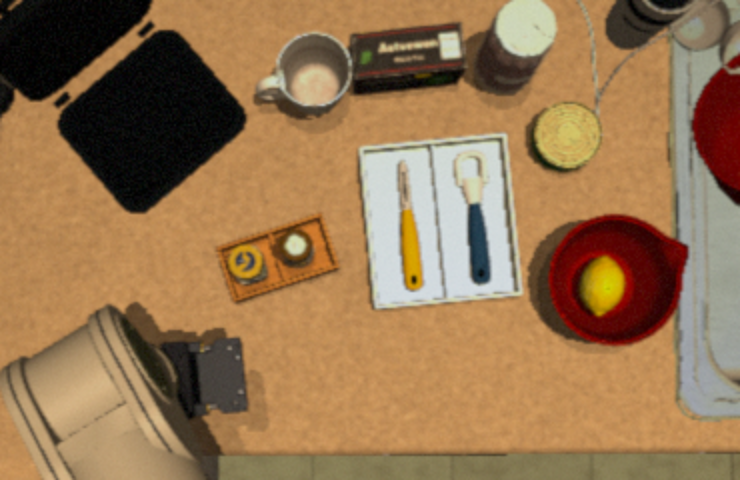

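View pics/s3.png

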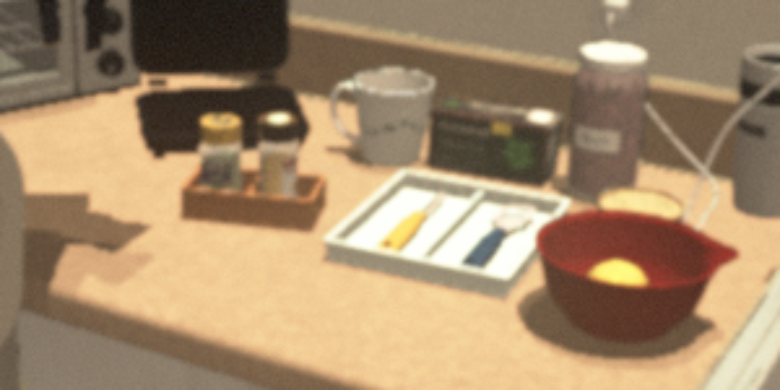

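Both views show the jars upright in the caddy, the peeler (412,225) and opener (475,218) flat in separate compartments, and the lemon in the bowl. The mug and tin haven't moved.

```bash
python3 -c "
from bench import r
print(r.close_job())"
```

```text
the job is handed in; nothing more can be done
None
```

The job is handed in at about 52 s: both jars stand in the caddy, the peeler and opener lie in separate tray compartments, and the lemon is in the red bowl; the last pictures show everything released and the mug and tin where they were, though no verdict was returned.

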